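# Draw a sagging bolt and hold the cage gate ajar

### The job

Swing the raised keeper bar of the gate's bottle rack down until it snaps shut, so that the dropper bottles ride safely, and only then unbolt the gate: the bolt sags and the stop pin under its nose hangs behind the bent-up lip of the keeper, so lift it by its knob while you pull, and draw it fully back. Open the gate gently until its free edge stands about 10 cm out from its shut position. Finish while still holding it there, still, against its closing spring, with the bottles upright in the rack and everything else on the table left where it stands.

Things in the scene. Friction and masses are not known exactly. Their poses are not given: they have to be found in the camera images.
- cage: Counter-top stock cage, black steel frame 500 wide, 240 deep, 235 high, fixed, with one timber-framed barred gate in its front. Origin: on the table under the middle of the shut gate's front face. +x points into the cage (the front looks to -x, to the robot), +y towards the gate's hinge, z up. Gate: y = -200 to +200, top edge 235 high. Latch post: y = -203 to -250.
- gate (a joint): Angle of the gate (rad): 0 shut, grows as the free edge swings out to the cage's -x side. Hinge line vertical at cage x = 0, y = +200. Spring hinges pull it shut: 0.4 N m when shut, 0.8 N m at 0.25 rad (3 N at the knob). Free edge 400 from the hinge line: 10 cm out is 0.25 rad. It cannot open until the bolt is about 30 out of the keeper.
- gate_hinge (a point): Point on the gate's vertical hinge line, 205 above the table.
- gate_edge (a point): Free edge of the gate: front face, 205 above the table, 400 from the hinge line.
- bolt (a joint): Travel of the steel barrel bolt, in m: 0 thrown, 0.048 drawn fully back against its stop, towards the hinge along the gate. Slides with about 1 N of friction and stays where it is left. While the bolt sags it is stopped after about 4 mm by the keeper's lip.
- bolt_knob (a point): Middle of the bolt's knob: a round bar 16 diameter that points straight out from the gate, from 28 to 57 in front of the gate's face, then a 20 diameter end flange to 62; this point is 44 out. 196 above the table as it hangs, 39 below the gate's top edge; 349 from the hinge line along the gate when thrown, 301 drawn. Barrels and keeper stand out at most 28.
- bolt_sag (a joint): Lift of the bolt (rad): it pivots up and down in its rear barrel (287 from the hinge line, 205 high, 62 from the thrown knob). 0 hanging, 0.15 rad nose-down by its own weight; 0.22 lifted against its stop. The pin clears the lip from 0.125 on: knob 8 up, 13.5 at most, so hold the knob about 11 up for the first 25 of the pull, then 9 up (the pivot's height). Takes under 2 N.
- bolt_nose (a point): Tip of the bolt's nose. The rod is 12 diameter, 163 long, runs along the gate 14 in front of its face, and its nose lies in the keeper, past the gate's free edge. The stop pin, 6 thick, reaches 24 down from the rod's axis, 11 back from the tip.
- keeper_lip (a point): Middle of the top edge of the keeper's bent-up lip, 4 thick, inside the steel strap keeper on the front of the latch post; 178 above the table. The pin must pass over it.
- bar (a joint): Angle of the rack's keeper bar: 0 shut (level across the front of the bottles), positive raised, up to 1.15 rad; it swings in a plane parallel to the gate's face and stays where it is left (hinge friction 0.16 N m). From about 0.08 rad down its free end must be pushed past a sprung ball catch (about 3 N at the free end) and then snaps to 0.
- bar_pivot (a point): Pivot of the keeper bar: 52 from the gate's hinge line along the gate, 67 out from the gate's front face, 95 above the table.
- bar_end (a point): Centre of the bar's rounded free end, 190 from the pivot; shut, it lies on the latch side of the pivot, level with it. The bar is flat steel, 14 wide (out from the gate), 6 thick.
- dropper0: Dropper bottle, 34 diameter, 100 high, 60 g, loose in the gate's rack (nearest the hinge). Origin: centre of its underside, on the rack floor 46 above the table.
- dropper1: Dropper bottle, 34 diameter, 100 high, 60 g, loose in the gate's rack (the middle one). Origin: centre of its underside, on the rack floor 46 above the table.
- dropper2: Dropper bottle, 34 diameter, 100 high, 60 g, loose in the gate's rack (nearest the latch). Origin: centre of its underside, on the rack floor 46 above the table.
- cup_stack: Stack of paper cups, 78 diameter, 156 high. Origin: centre of its underside. Leave alone.
- paper_cup: Single paper cup, 76 diameter, 90 high. Origin: centre of its underside. Leave alone.
- candle: Candle in a tumbler, 74 diameter, 80 high. Origin: centre of its underside. Leave alone.
- tin: Round aluminium tin, 72 diameter, 45 high. Origin: centre of its underside. Leave alone.
- spray: Spray bottle, 50 diameter, 152 high. Origin: centre of its underside. Leave alone.

How it is judged:
On the way, in this order (a step that is already met when the one before it is completed fails the run):
1. the keeper bar is snapped shut (value of joint bar below 0.03 rad and value of joint bolt below 0.01 m), for 0.2 s.
2. the bolt is drawn back out of the keeper (value of joint bolt above 0.035 m), for 0.1 s.
At the end, for the whole second after the job is handed in: The fingers, and nothing else on the table, hold the gate still (force over 1 N), its free edge 6 to 16 cm out (0.15 to 0.40 rad); the bolt is drawn over 35 mm, the keeper bar in its detent (under 0.03 rad), the three bottles upright in the rack (value of joint gate between 0.15 and 0.4 rad and velocity of joint gate between -0.1 and 0.1 rad/s and value of joint bolt above 0.035 m and value of joint bar below 0.03 rad and contact force between the fingers and gate above 1 N and contact force between gate and cup_stack below 0.5 N and contact force between gate and paper_cup below 0.5 N and contact force between gate and candle below 0.5 N and contact force between gate and tin below 0.5 N and contact force between gate and spray below 0.5 N and angle between each of dropper0, dropper1, dropper2's own z axis and vertical below 0.2 rad and height (world z) of each of dropper0, dropper1, dropper2 above 0.04 m); the arm keeps its last pose, push and grip.
It fails at once if a dropper bottle tips (angle between any of dropper0, dropper1, dropper2's own z axis and vertical above 0.4 rad).
It fails at once if the gate is flung (its free edge faster than 0.6 m/s) (velocity of joint gate above 1.5 rad/s or velocity of joint gate below -1.5 rad/s).
It fails at once if something else on the table is moved by more than 3 cm (distance of any of cup_stack, paper_cup, candle, tin, spray from where it was at the start of the episode above 0.03 m).
It also fails if it takes over 51 s, if anything falls off the work surface, if the arm or the gripper's body presses on something with over 40 N, if the wrist force passes 120 N, or if a joint passes its speed limit or range.

### The arm

A 7-joint arm with a two-finger parallel gripper is mounted at the origin on the work surface. World frame = base frame: x ahead of the robot, y to its left, z up, the work surface at z = 0. Lengths are in m, angles in rad, forces in N, time in s.
With the tool pointing down it reaches from about 0.4 to 0.85 m from the base axis. Payload 4.5 kg.
Tool frame: the origin (TCP) lies between the finger pads; the fingertips stand 8 mm ahead of it and the grasp point (between the pads) lies 11 mm behind it; z points along the fingers, y is the line along which they close (so a half turn about z gives the same grasp; the last joint's range is limited). The gripper opens to 88 mm and grips with 3 to 60 N. Pads are 18 mm wide; open, the fingers measure 123 mm over their backs; the gripper's body (75 mm by 187 mm) begins 45 mm behind the grasp point.
Start: joints at [-1.268, 0.689, -0.195, 1.565, 0.157, 0.902, -0.215], TCP at [0.166, 0.603, 0.247] pointing down, gripper open.
Joint ranges: [-3.01, 3.01], [-0.46, 2.08], [-1.47, 1.51], [0.13, 2.56], [-1, 4.14], [0.04, 2.09], [-2.66, 2.66]. Speed limits (rad/s): [2.57, 2.57, 3.14, 3.14, 3.14, 3.14, 3.14].

### API

Orientations are given as a 3x3 rotation matrix whose columns are the frame's x, y, z axes.
In Python, from station import readout, imaging, ticket gives the robot as it stands. The module is installed in compiled form; this text tells all that it offers.
- The arm moves only by the tool carry_out, never from a script. Its argument "plan" is a list of rows, each a list of 3 entries, a list of its own where there are three numbers: the shift along the tool's x, y, z each as a share of 0.3 m, from -1 to 1, then the turn about the tool's z as a share of 90 degrees, from -1 to 1, then the gripper command: -1 is shut, 1 is fully open, values between are in proportion. In form: [[[tx, ty, tz], yaw, hand], ...]. A call has 1 to 10 rows; each row is the pose to reach, as a shift and turn from the pose commanded when the call began, along the tool's axes at that moment; what a row does not reach only later rows make up. A row lasts 1/8 s, in which the tool goes at most 62.5 mm and 10.7 degrees, less where a joint would pass 70% of its speed; a pose out of reach is approached as far as the arm can. A call with a number of a shift or a turn outside -1 to 1 is refused whole. A call with a gripper value outside its range is refused whole. The fingers move at their own pace and stop on an object; "newtons" is the grip in N (left out, the last holds). Time passes only in rows, so rows that repeat a pose let the fingers close. It gives the time, the measured TCP pose, the force, the opening and the grip force at its end, in the units of the state.
- readout.observe(): the state, without advancing time (a new reading comes with each control period).
- imaging.snapshot(name): name is "side" or "top" or "wrist"; returns the picture (420x560x3 uint8, red, green, blue); there is no depth.
- imaging.camera_info(name): a dict with "fx", "fy", "cx", "cy" (pixels), "rvec" (rotation vector, rad) and "tvec" (3), from world to camera coordinates, as OpenCV has them. Camera axes: x right, y down, z forward; pixel columns grow to the right and rows downward; lengths in m; the calibration is good to about 2 mm. A picture is of the moment at which its call begins: read the wrist's pose just before it. camera_info takes no time and is no camera call; for the wrist camera it gives the pose at the moment of the call.
- ticket.hand_in(): hands the job in; it is judged then, once.
The state is a dict: "t": time; "q": joint angles; "qd": joint speeds; "joint_torque": joint torques, N m; "tcp_pos": TCP position; "eef_rot": TCP orientation; "contact_force": force on the tool from outside, world axes, zero at the start; "ft_torque": the same for the moment, N m; "grip_width": opening from 0.0 (shut) to 1.0 (fully open); "grasp_force": force on a finger pad.
Only numpy, scipy, OpenCV 4.12 (cv2) and the standard library are available. Lean on these libraries where they do the work, as an engineer would, in place of code of your own. Each camera call takes 0.05 s, during which the arm holds its last target. There are 200 camera calls.

## Working session

There is one attempt and no reset: what is moved stays moved. The work goes in short steps, Python scripts to look and compute and a tool call to move; the robot and the scene stay as the last step left them, time stands still between calls to the robot, and variables do not carry over. Pictures are saved under pics/ and viewed, at most 10 in all, crops included, and the job is handed in when it is done.

Besides the shell and the picture viewer there is one more tool, called after ">>>" as name(argument=value, ...), one argument or row to a line, values as JSON. carry_out: Moves the arm, as the interface text tells. Its arguments: {"type":"object","properties":{"plan":{"type":"array","items":{"type":"array"}},"newtons":{"type":"number"}},"required":["plan"]}

```bash
mkdir -p pics; python3 - <<'E'
from station import readout, imaging
import cv2,numpy as np
s=readout.observe(); print(s['t'],s['tcp_pos'],np.round(s['eef_rot'],3).tolist(),s['grip_width'])
for n in ['side','top']:
    im=imaging.snapshot(n); cv2.imwrite(f'pics/{n}0.png',im[:,:,::-1])
    c=imaging.camera_info(n); R=cv2.Rodrigues(np.array(c['rvec'],float))[0]; print(n,c, 'pos',-R.T@np.array(c['tvec']))
E
```

```text
0.0 [0.16586514 0.60197429 0.24594775] [[-0.964, 0.265, -0.0], [0.265, 0.964, -0.002], [-0.0, -0.002, -1.0]] 0.999037821181925
side {'fx': 516.9125322300214, 'fy': 516.9125322300214, 'cx': 285.34655090932364, 'cy': 207.956651743352, 'rvec': array([ 1.03812042, -2.37684236,  1.05184489]), 'tvec': array([0.35971025, 0.36424153, 1.30025929])} pos [-0.30359798  0.7421481   1.1444571 ]
top {'fx': 475.90919419722456, 'fy': 475.90919419722456, 'cx': 281.5178210313766, 'cy': 215.0769796029692, 'rvec': array([ 2.21883354, -2.16896367,  0.03846995]), 'tvec': array([-0.01623594,  0.52037468,  1.63478332])} pos [ 0.44712244 -0.02120922  1.65626134]
```

View pics/side0.png

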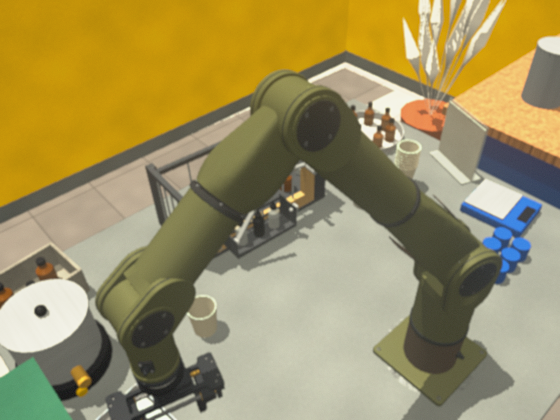

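View pics/top0.png

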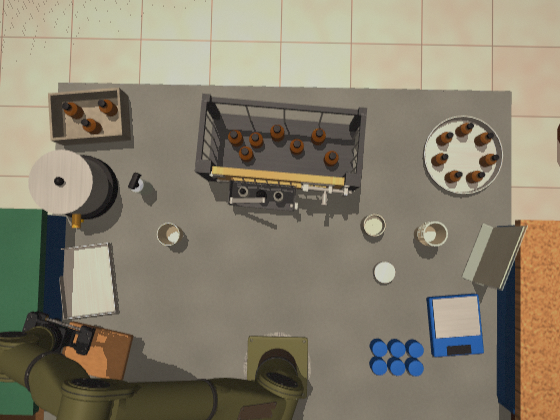

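```bash
cat > h.py <<'E'
import cv2,numpy as np
from station import readout, imaging
def cam(n):
    c=imaging.camera_info(n); R=cv2.Rodrigues(np.array(c['rvec'],float))[0]
    return dict(K=(c['fx'],c['fy'],c['cx'],c['cy']),R=R,t=np.array(c['tvec'],float),pos=-R.T@np.array(c['tvec']))
def ray(c,u,v):
    fx,fy,cx,cy=c['K']; return c['R'].T@np.array([(u-cx)/fx,(v-cy)/fy,1])
def onz(c,u,v,z):
    d=ray(c,u,v); return c['pos']+d*(z-c['pos'][2])/d[2]
def proj(c,P):
    p=c['R']@np.array(P)+c['t']; fx,fy,cx,cy=c['K']; return np.array([fx*p[0]/p[2]+cx,fy*p[1]/p[2]+cy])
E
python3 - <<'E'
from h import *
im=cv2.imread('pics/top0.png'); c=cam('top')
hsv=cv2.cvtColor(im,cv2.COLOR_BGR2HSV)
m=cv2.inRange(hsv,(15,90,120),(35,255,255)); m[:150]=0;m[205:]=0;m[:,:200]=0;m[:,365:]=0
k=cv2.connectedComponentsWithStats(m)
i=1+np.argmax(k[2][1:,4]); ys,xs=np.where(k[1]==i); print(k[2][i]); r=cv2.minAreaRect(np.c_[xs,ys].astype(np.float32)); print(r)
for p in cv2.boxPoints(r): print(p,onz(c,*p,.235)[:2])
for n,u,v in [('cup',168,234),('c2',373,225),('stack',432,233),('tin',385,272),('spray',136,182)]: print(n,onz(c,u,v,.05)[:2])
cr=im[150:225,195:375]; cv2.imwrite('pics/crop0.png',cv2.resize(cr,None,fx=4.4,fy=4.4,interpolation=cv2.INTER_CUBIC))
E
```

```text
[ 212  166  133   20 1090]
((277.7978515625, 175.291015625), (132.54388427734375, 8.291316032409668), 5.042450904846191)
[211.418   173.59573] [0.6306422  0.20680719]
[212.14676 165.33652] [0.65564367 0.20535041]
[344.1777 176.9863] [ 0.62908742 -0.19179913]
[343.44894 185.24551] [ 0.60419774 -0.19004329]
cup [0.44624292 0.37735161]
c2 [ 0.49237514 -0.31375519]
stack [ 0.46996862 -0.51217776]
tin [ 0.33565086 -0.35618198]
spray [0.62026145 0.4922734 ]
```

View pics/crop0.png

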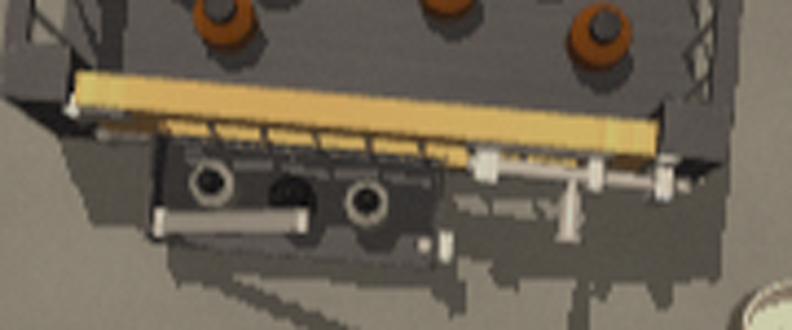

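The beam's front edge measures 0.398 m against 0.400 nominal. That puts the cage origin at about (0.617, 0.008), with its y axis along (0.066, 0.998). In the crop, the bar is raised with its end at about (303,222) and its pivot at about (158,222), and the knob is at (568,228). I'll move to a hover above it.

>>> carry_out(
  plan=[
    [[0,0,-0.4],0,-1],
    [[0,0,-0.58],0,-1],
    [[-0.2,-0.2,-0.58],-0.06,-1],
    [[-0.4,-0.4,-0.58],-0.129,-1],
    [[-0.6,-0.56,-0.58],-0.129,-1],
    [[-0.78,-0.74,-0.58],-0.129,-1],
    [[-0.78,-0.74,-0.58],-0.129,-1],
    [[-0.78,-0.74,-0.58],-0.129,-1],
  ],
  newtons=20,
)

```text
t: 1.1
tcp_pos: [0.3348, 0.3222, 0.4206]
eef_rot: [[-0.997, 0.073, 0.001], [0.073, 0.997, -0.002], [-0.001, -0.002, -1.0]]
contact_force: [-0.0, 1.5, 0.5]
grip_width: 0.117
grasp_force: 0.0
```

>>> carry_out(
  plan=[
    [[-0.15,-0.2,0],0,-1],
    [[-0.3,-0.42,0],0,-1],
    [[-0.45,-0.64,0],0,-1],
    [[-0.61,-0.86,0],0,-1],
    [[-0.61,-0.86,0],0,-1],
    [[-0.61,-0.86,0],0,-1],
  ],
)

```text
t: 1.85
tcp_pos: [0.4996, 0.0514, 0.42]
eef_rot: [[-0.997, 0.076, -0.0], [0.076, 0.997, -0.003], [0.0, -0.003, -1.0]]
contact_force: [0.1, 0.3, -0.0]
grip_width: 0.005
grasp_force: 0.0
```

```bash
python3 - <<'E'
from h import *
s=readout.observe(); c=cam('wrist'); im=imaging.snapshot('wrist')[:,:,::-1].copy(); cv2.imwrite('pics/w1.png',im); t=imaging.snapshot('top')[:,:,::-1]; cv2.imwrite('pics/top1.png',t)
print(s['tcp_pos'],c['pos'],c['R'][2],s['q'])
np.savez('w1.npz',R=c['R'],t=c['t'],pos=c['pos'],K=c['K'])
ey=np.array([.066,.998]);ex=np.array([.998,-.066]);O=np.array([.6174,.0084])
def W(d,o,z): p=O-o*ex+(.2-d)*ey; return [p[0],p[1],z]
for n,a in [('hinge',(0,0,.235)),('edge',(.4,0,.235)),('knob',(.349,.044,.196)),('flange',(.349,.062,.196)),('pivot',(.052,.067,.095)),('end1.0',(.052+.19*np.cos(1),.067,.095+.19*np.sin(1)))]:
    P=W(*a); print(n,np.round(P,4),proj(c,P),proj(cam('top'),P))
E
```

```text
[0.49960682 0.05140815 0.41999163] [0.43101167 0.05663542 0.5576262 ] [ 0.26359636 -0.02333174 -0.96435086] [-0.13821301  0.33680232 -0.08414141  1.65291044  0.03318535  1.15423794
  1.26380336]
hinge [0.6306 0.208  0.235 ] [423.57175234 288.78384136] [211.02141345 173.60112402]
edge [ 0.6042 -0.1912  0.235 ] [ 69.67188237 291.32041086] [343.83564954 185.25320568]
knob [ 0.5637 -0.1374  0.196 ] [125.02475476 241.70516814] [324.54432272 199.37231927]
flange [ 0.5457 -0.1362  0.196 ] [123.01028715 227.69365766] [324.04684338 205.19557333]
pivot [0.5603 0.1605 0.095 ] [352.08867867 200.13309596] [231.47122047 200.76979009]
end1.0 [0.5535 0.0581 0.2549] [286.72415054 240.98003231] [259.86692533 199.77376824]
```

View pics/w1.png

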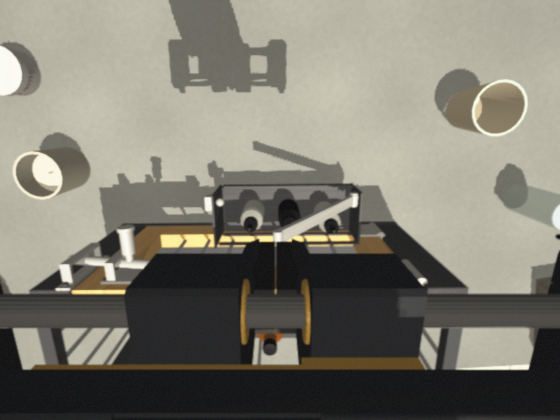

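The wrist view matches the prediction: pivot at (354,200), bar end at (278,237), which puts the bar at about 0.93 rad, and knob flange at (126,230). Next I'll bring the closed fingers down on the hinge side of the raised bar.

>>> carry_out(
  plan=[
    [[-0.1,0.15,0.05],0,-1],
    [[-0.162,0.251,0.1],0,-1],
    [[-0.162,0.251,0.25],0,-1],
    [[-0.162,0.251,0.4],0,-1],
    [[-0.162,0.251,0.53],0,-1],
    [[-0.162,0.251,0.62],0,-1],
    [[-0.162,0.251,0.657],0,-1],
    [[-0.162,0.251,0.657],0,-1],
  ],
)

```text
t: 2.95
tcp_pos: [0.551, 0.1301, 0.2236]
eef_rot: [[-0.998, 0.064, -0.001], [0.064, 0.998, 0.001], [0.001, 0.0, -1.0]]
contact_force: [0.2, -0.3, -0.9]
grip_width: 0.007
grasp_force: 0.0
```

```bash
python3 - <<'E'
from h import *
s=readout.observe(); print(s['t'],s['tcp_pos'],s['contact_force'])
cv2.imwrite('pics/w2.png',imaging.snapshot('wrist')[:,:,::-1])
E
```

```text
2.95 [0.55101572 0.13009593 0.22359285] [ 0.17011234 -0.34986935 -0.87477086]
```

View pics/w2.png

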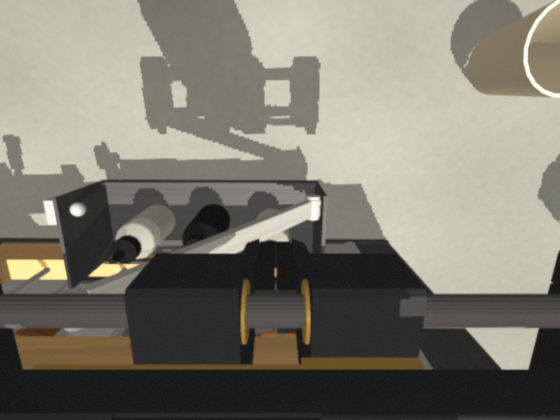

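>>> carry_out(
  plan=[
    [[-0.01,-0.06,-0.01],0,-1],
    [[-0.01,-0.129,-0.01],0,-1],
    [[-0.01,-0.17,0.02],0,-1],
    [[-0.01,-0.206,0.055],0,-1],
    [[-0.01,-0.238,0.092],0,-1],
    [[-0.01,-0.266,0.132],0,-1],
    [[-0.01,-0.29,0.175],0,-1],
    [[-0.01,-0.309,0.222],0,-1],
    [[-0.01,-0.329,0.292],0,-1],
    [[-0.01,-0.329,0.292],0,-1],
  ],
)

```text
t: 4.25
tcp_pos: [0.5467, 0.0296, 0.1343]
eef_rot: [[-0.998, 0.067, -0.004], [0.067, 0.998, -0.001], [0.004, -0.001, -1.0]]
contact_force: [-0.0, 0.1, -0.1]
grip_width: 0.006
grasp_force: 0.0
```

```bash
python3 - <<'E'
from h import *
s=readout.observe(); print(s['t'],s['tcp_pos'],s['contact_force'])
cv2.imwrite('pics/w3.png',imaging.snapshot('wrist')[:,:,::-1])
E
```

```text
4.25 [0.54674584 0.02959709 0.13425504] [-0.01613459  0.06398873 -0.08041403]
```

View pics/w3.png

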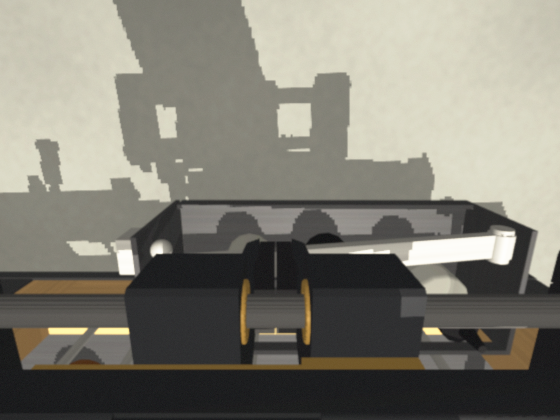

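The bar has followed the fingers down to about 0.2 rad, and the bottles are standing. I'll press it through the catch.

>>> carry_out(
  plan=[
    [[0,-0.007,0.03],0,-1],
    [[0,-0.007,0.06],0,-1],
    [[0,-0.007,0.08],0,-1],
    [[0,-0.007,0.095],0,-1],
    [[0,-0.007,0.105],0,-1],
    [[0,-0.007,0.11],0,-1],
    [[0,-0.007,0.11],0,-1],
    [[0,-0.007,0.11],0,-1],
  ],
)

```text
t: 5.3
tcp_pos: [0.5486, 0.0276, 0.1057]
eef_rot: [[-0.998, 0.067, 0.003], [0.067, 0.998, -0.001], [-0.003, -0.0, -1.0]]
contact_force: [-4.6, -1.8, 26.3]
grip_width: 0.006
grasp_force: 12.9
```

```bash
python3 - <<'E'
from h import *
s=readout.observe(); print(s['t'],s['tcp_pos'],s['contact_force'])
E
```

```text
5.3 [0.54864015 0.02761047 0.10566571] [-4.61906973 -1.8071353  26.30582813]
```

>>> carry_out(
  plan=[
    [[0,0,-0.1],0,-1],
    [[0,0,-0.3],0,-1],
    [[0,0,-0.5],0,-1],
    [[0,0,-0.7],0,-1],
    [[0.1,-0.14,-0.75],0,0],
    [[0.1,-0.25,-0.75],0,1],
    [[0.1,-0.25,-0.75],0,1],
    [[0.1,-0.25,-0.75],0,1],
    [[0.1,-0.25,-0.75],0,1],
  ],
)

```text
t: 6.42
tcp_pos: [0.5132, -0.0432, 0.3276]
eef_rot: [[-0.998, 0.064, -0.001], [0.064, 0.998, 0.001], [0.001, 0.001, -1.0]]
contact_force: [-1.1, 0.6, -0.1]
grip_width: 0.543
grasp_force: 0.0
```

```bash
python3 - <<'E'
from h import *
s=readout.observe(); print(s['t'],s['tcp_pos'],s['contact_force'],s['grip_width'])
c=cam('wrist'); im=imaging.snapshot('wrist')[:,:,::-1].copy(); cv2.imwrite('pics/w4.png',im)
np.savez('w4.npz',R=c['R'],t=c['t'],pos=c['pos'],K=c['K'])
ey=np.array([.066,.998]);ex=np.array([.998,-.066]);O=np.array([.6174,.0084])
def W(d,o,z): p=O-o*ex+(.2-d)*ey; return [p[0],p[1],z]
for n,a in [('knob',(.349,.044,.196)),('flange',(.349,.062,.196)),('pivot',(.052,.067,.095)),('end0',(.242,.067,.095)),('end.1',(.241,.067,.115)),('edge',(.4,0,.235))]:
    P=W(*a); print(n,np.round(P,4),proj(c,P))
E
```

```text
6.425 [ 0.51318558 -0.04322232  0.32757622] [-1.08262317  0.64057934 -0.11553335] 0.543276245977964
knob [ 0.5637 -0.1374  0.196 ] [176.3738679  258.02371006]
flange [ 0.5457 -0.1362  0.196 ] [174.78724092 239.62809138]
pivot [0.5603 0.1605 0.095 ] [447.16737028 204.94670808]
end0 [ 0.5478 -0.0291  0.095 ] [289.00655889 204.62517259]
end.1 [ 0.5478 -0.0281  0.115 ] [290.6244586  209.29802002]
edge [ 0.6042 -0.1912  0.235 ] [105.44077694 326.46165642]
```

View pics/w4.png

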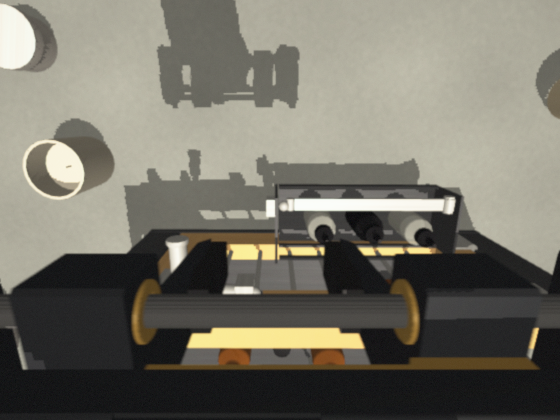

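The bar is level, with its pivot at (449,204) and its end at (285,206), so it is shut. The flange at (177,240) puts the knob at about (0.564, -0.135). I'll stop just above it.

>>> carry_out(
  plan=[
    [[-0.05,-0.08,0],0,0.2],
    [[-0.1,-0.17,0.05],0,0.2],
    [[-0.15,-0.24,0.12],0,0.2],
    [[-0.189,-0.295,0.2],0,0.2],
    [[-0.189,-0.295,0.27],0,0.2],
    [[-0.189,-0.295,0.33],0,0.2],
    [[-0.189,-0.295,0.33],0,0.2],
    [[-0.189,-0.295,0.33],0,0.2],
  ],
)

```text
t: 7.48
tcp_pos: [0.5644, -0.1364, 0.2295]
eef_rot: [[-0.998, 0.065, 0.001], [0.065, 0.998, 0.0], [-0.001, 0.0, -1.0]]
contact_force: [0.2, -0.2, 0.4]
grip_width: 0.6
grasp_force: 0.0
```

```bash
python3 - <<'E'
from h import *
s=readout.observe(); print(s['t'],s['tcp_pos'],s['contact_force'],s['grip_width'])
c=cam('wrist'); im=imaging.snapshot('wrist')[:,:,::-1].copy(); cv2.imwrite('pics/w5.png',im)
K=np.array([.564,-.135,.196])
print('knob',proj(c,K),'fl',proj(c,K+[-.018,.001,0]),proj(c,K+[-.018,.001,.01]))
E
```

```text
7.475 [ 0.56440266 -0.13640106  0.22952097] [ 0.18144201 -0.16238249  0.41153032] 0.5998286921612069
knob [278.33715899 239.81679443] fl [278.10050272 209.6077345 ] [278.26346743 214.97381339]
```

View pics/w5.png

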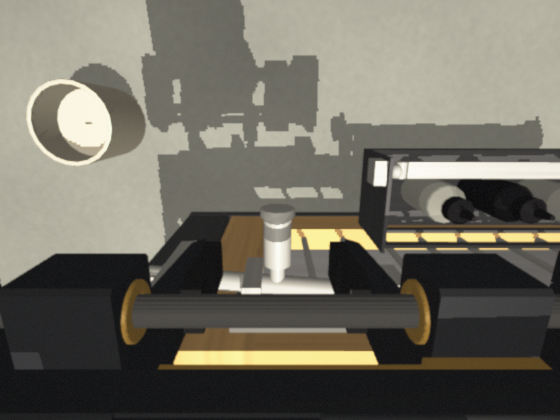

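The knob is centred between the fingers, with the flange at (278,207) against a predicted (278,210). I'll descend and grip.

>>> carry_out(
  plan=[
    [[0,0.004,0.05],0,0.2],
    [[0,0.004,0.1],0,0.2],
    [[0,0.004,0.148],0,0.2],
    [[0,0.004,0.148],0,-0.3],
    [[0,0.004,0.148],0,-1],
    [[0,0.004,0.148],0,-1],
    [[0,0.004,0.148],0,-1],
    [[0,0.004,0.148],0,-1],
    [[0,0.004,0.148],0,-1],
    [[0,0.004,0.148],0,-1],
  ],
  newtons=20,
)

```text
t: 8.78
tcp_pos: [0.5642, -0.1354, 0.1848]
eef_rot: [[-0.998, 0.066, 0.001], [0.066, 0.998, 0.0], [-0.001, 0.0, -1.0]]
contact_force: [0.8, 1.1, 1.3]
grip_width: 0.166
grasp_force: 19.7
```

>>> carry_out(
  plan=[
    [[0,0,-0.012],0,-1],
    [[0,0,-0.024],0,-1],
    [[0,0,-0.037],0,-1],
    [[0,0,-0.037],0,-1],
    [[0,0,-0.037],0,-1],
  ],
)

```text
t: 9.4
tcp_pos: [0.5638, -0.1359, 0.1957]
eef_rot: [[-0.998, 0.066, -0.0], [0.066, 0.998, -0.0], [0.0, -0.0, -1.0]]
contact_force: [1.1, 0.4, -5.4]
grip_width: 0.162
grasp_force: 20.2
```

>>> carry_out(
  plan=[
    [[0,0.015,0],0,-1],
    [[0,0.03,0],0,-1],
    [[0,0.045,0],0,-1],
    [[0,0.06,0],0,-1],
    [[0,0.075,0],0,-1],
    [[0,0.085,0],0,-1],
    [[0,0.085,0],0,-1],
  ],
)

```text
t: 10.28
tcp_pos: [0.5654, -0.1094, 0.1954]
eef_rot: [[-0.998, 0.065, -0.001], [0.065, 0.998, 0.001], [0.001, 0.001, -1.0]]
contact_force: [0.8, 1.2, -9.4]
grip_width: 0.166
grasp_force: 20.6
```

>>> carry_out(
  plan=[
    [[0,0.01,0.006],0,-1],
    [[0,0.025,0.008],0,-1],
    [[0,0.04,0.008],0,-1],
    [[0,0.055,0.008],0,-1],
    [[0,0.068,0.008],0,-1],
    [[0,0.073,0.008],0,-1],
    [[0,0.073,0.008],0,-1],
    [[0,0.073,0.008],0,-1],
  ],
)

```text
t: 11.28
tcp_pos: [0.5672, -0.0881, 0.1934]
eef_rot: [[-0.998, 0.066, 0.001], [0.066, 0.998, 0.0], [-0.0, 0.001, -1.0]]
contact_force: [-0.0, 0.4, -0.4]
grip_width: 0.171
grasp_force: 19.8
```

```bash
python3 - <<'E'
from h import *
s=readout.observe(); print(s['t'],s['tcp_pos'],s['contact_force'],s['grip_width'],s['q'])
cv2.imwrite('pics/w6.png',imaging.snapshot('wrist')[:,:,::-1])
E
```

```text
11.275 [ 0.56723193 -0.08811249  0.19343231] [-0.03943571  0.3601958  -0.37507064] 0.17079794132160844 [ 0.13108769  0.68877298 -0.09660966  1.78029366  0.09723681  0.67662591
  1.48529129]
```

View pics/w6.png

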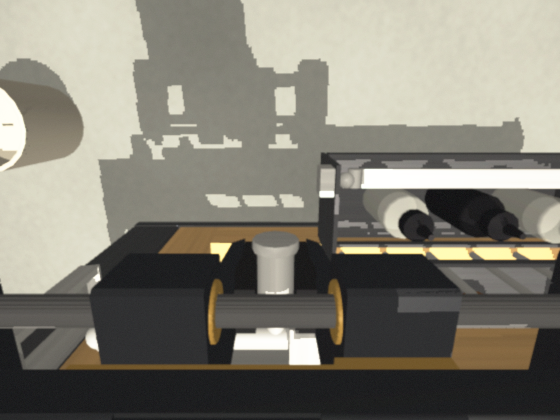

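The bolt is drawn about 47 mm and the knob is firmly held. In the picture the flange is at (275,240), the bar is level and the bottles are upright. I'll open the gate along the arc about the hinge.

>>> carry_out(
  plan=[
    [[0.01,0.0015,0],0.006,-1],
    [[0.025,0.004,0],0.016,-1],
    [[0.04,0.0067,0],0.0255,-1],
    [[0.06,0.0106,0],0.038,-1],
    [[0.08,0.0149,0],0.051,-1],
    [[0.1,0.0196,0],0.0637,-1],
    [[0.11,0.022,0],0.07,-1],
    [[0.119,0.0247,0],0.0764,-1],
    [[0.119,0.0247,0],0.0764,-1],
  ],
)

```text
t: 12.45
tcp_pos: [0.5318, -0.0787, 0.1933]
eef_rot: [[-0.983, 0.185, -0.0], [0.185, 0.983, -0.0], [0.0, -0.0, -1.0]]
contact_force: [1.9, -0.0, -1.0]
grip_width: 0.163
grasp_force: 19.8
```

>>> carry_out(
  plan=[
    [[0.01,0.0015,0],0.006,-1],
    [[0.025,0.004,0],0.016,-1],
    [[0.04,0.0067,0],0.0255,-1],
    [[0.06,0.0106,0],0.038,-1],
    [[0.08,0.0149,0],0.051,-1],
    [[0.1,0.0196,0],0.0637,-1],
    [[0.11,0.022,0],0.07,-1],
    [[0.124,0.026,0],0.08,-1],
    [[0.124,0.026,0],0.08,-1],
    [[0.124,0.026,0],0.08,-1],
  ],
)

```text
t: 13.7
tcp_pos: [0.4969, -0.0642, 0.1933]
eef_rot: [[-0.952, 0.307, 0.0], [0.307, 0.952, -0.0], [-0.0, 0.0, -1.0]]
contact_force: [2.0, -0.9, 0.9]
grip_width: 0.161
grasp_force: 19.8
```

```bash
python3 - <<'E'
from h import *
s=readout.observe(); print(s['t'],s['tcp_pos'],s['contact_force'],s['grip_width'],np.abs(s['qd']).max())
w=imaging.snapshot('wrist')[:,:,::-1]; t=imaging.snapshot('top')[:,:,::-1]
t=cv2.resize(t[130:260,140:460],None,fx=1.75,fy=1.75,interpolation=cv2.INTER_CUBIC)
o=np.vstack([w[:340],t]); cv2.imwrite('pics/w7.png',o); print(o.shape)
E
```

```text
13.7 [ 0.49689019 -0.06416997  0.19332645] [ 1.96626351 -0.89523404  0.90115976] 0.1611175725973721 0.0033649306038779766
(568, 560, 3)
```

View pics/w7.png

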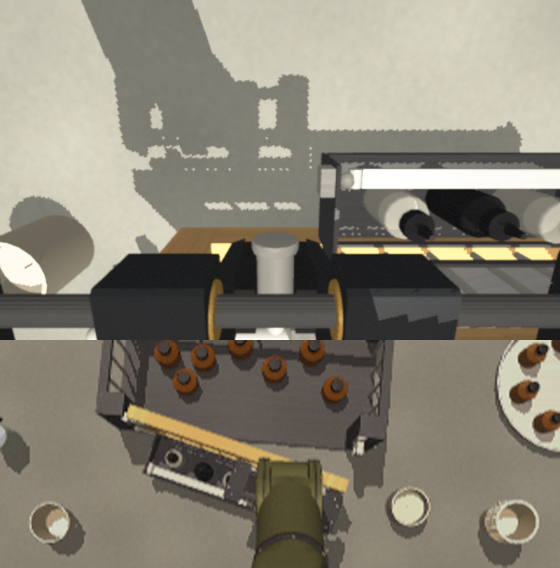

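The gate stands about 0.25 rad open and still, held by the knob. The bar is level, the bottles are upright, and the other objects look undisturbed.

```bash
python3 -c "
from station import ticket
print(ticket.hand_in())"
```

```text
the job is handed in; nothing more can be done
None
```

The job is handed in, with no verdict returned: the keeper bar is shut, the bolt is drawn about 47 mm, and the gate is held still by its knob about 0.25 rad (10 cm) open, with the bottles upright.

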